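# Level the glass counter shelf on the right leg

### The arm

A 7-joint arm with a two-finger parallel gripper is mounted at the origin on the work surface. World frame = base frame: x ahead of the robot, y to its left, z up, the work surface at z = 0. Lengths are in m, angles in rad, forces in N, time in s.
With the tool pointing down it reaches from about 0.425 to 0.925 m from the base axis. Payload 6.8 kg.
Tool frame: the origin (TCP) lies midway between the tips of the shut fingers; the grasp point (between the pads) lies 19 mm behind it; z points along the fingers, y is the line along which they close (so a half turn about z gives the same grasp; the last joint's range is limited). The gripper opens to 88 mm and grips with 3 to 60 N. Pads are 20 mm wide; open, the fingers measure 115 mm over their backs; the gripper's body (75 mm by 178 mm) begins 61 mm behind the grasp point.
Start: joints at [-1.38, 0.477, 0.022, 1.555, -0.011, 1.109, -0.083], TCP at [0.199, 0.645, 0.223] pointing down, gripper open.
Joint ranges: [-2.96, 2.96], [-0.34, 2.1], [-1.41, 1.46], [0.24, 2.44], [-1.37, 4.51], [0.17, 1.92], [-2.96, 2.96]. Speed limits (rad/s): [2.39, 2.39, 3.14, 3.14, 3.14, 3.14, 3.14].

### API

Orientations are given as a unit quaternion [w, x, y, z].
In Python, from rig import status, get_image, manip, spotter gives the robot as it stands.
- The arm moves only by the shell command python3 -m handwheel 'ROWS' [FORCE]. ROWS is JSON, a list of rows, each an object with "travel": the shift along the world's x, y, z in mm, a list of three; "roll": the turn about the world's z in rad; "hand": the opening, from -1 (shut) to 1 (fully open). A call has 1 to 8 rows; each row shifts and turns the commanded pose from where the row before left it; what a row does not reach is not made up. A row lasts 1/8 s, in which the tool goes at most 62.5 mm and 10.7 degrees, less where a joint would pass 70% of its speed; a pose out of reach is approached as far as the arm can. A call with a gripper value outside its range is refused whole. The fingers move at their own pace and stop on an object; FORCE is the grip in N (left out, the last holds). Time passes only in rows, so rows that do not move let the fingers close. It gives the time, the measured TCP pose, the force, the opening and the grip force at its end, in the units of the state.
- status.sense(): the state, without advancing time (a new reading comes with each control period).
- get_image(name): name is "scene" or "top" or "wrist"; returns a dict with "image" (384x512x3 uint8, red, green, blue), "z_map" (384x512 float32, m along the optical axis (not along the pixel's ray), 0 where there is no reading), "K" (3x3 intrinsics, pixels), "world_from_camera" (4x4, takes a point from camera to world coordinates); the wrist camera has in their place "mount" (4x4, takes a point from camera to tool coordinates, whose origin is the TCP and whose axes are the flange's). Camera axes: x right, y down, z forward; pixel columns grow to the right and rows downward; lengths in m; the calibration is good to about 2 mm. A picture is of the moment at which its call begins: read the wrist's pose just before it.
- manip.close_job(): hands the job in; it is judged then, once.
Trained networks look in a picture, given as the dict that the camera call returned (one of the last four; its "shot" number tells which), for a name from the list of things; names that differ only in an ending like _2 or _b are one class to them, and where a whole thing is asked for, a point or a joint stands for the part that bears it (a point fixed in the world has none). Each returns a list of dicts, best first, with "confidence" (0 to 1); they miss things now and then, are a little off and sometimes report something else, mostly with a low value. They report only what shows in the picture. A call takes as long as a camera call. They do not tell look-alikes from the thing itself.
- spotter.cut_out(picture, target): "pixels" (384x512 bool, what is visible of it) and "box" ([left, top, right, bottom] in pixels, round what is visible of it).
The state is a dict: "time_s": time; "qpos": joint angles; "joint_vel": joint speeds; "joint_torque": joint torques, N m; "tcp_pos": TCP position; "orientation": TCP orientation; "ft_force": force on the tool from outside, world axes, zero at the start; "wrist_torque": the same for the moment, N m; "grip_width": opening from 0.0 (shut) to 1.0 (fully open); "gripper_force": force on a finger pad.
Only numpy, scipy, OpenCV 4.12 (cv2) and the standard library are available. Lean on these libraries where they do the work, as an engineer would, in place of code of your own. Each camera call takes 0.05 s, during which the arm holds its last target. There are 200 camera calls.

### The job

The raised glass shelf flap beside the basin needs its missing leg: of the four look-alike brass legs, pick the one that, standing on the black disc under the flap's free end, will hold the flap level. Stand it upright on the middle of that disc and let go, then swing the flap down gently so that it rests level on the leg. Do not shift the soap bottle, the tumbler or the cream jar.

Things in the scene. Friction and masses are not known exactly. Their poses are not given: they have to be found in the camera images.
- stand: Fixed white ceramic hinge stand, block 150 x 60 x 52 mm (its x, y, z; y from -15 to +45 mm) with a steel hinge rod along its x axis, 80 mm above the counter. Origin on the counter under the rod's middle. The flap extends to the stand's -y.
- hinge_mid (a point): Middle of the hinge rod (the flap's turning axis, along the stand's x), 80 mm above the counter. When the flap is level its underside lies in the plane 80 mm above the counter.
- flap (a joint): Glass flap, 140 mm wide (stand x), 8 mm thick, 15 to 234 mm from the hinge axis, 0.6 kg. Value in rad: 0 = level, positive = free edge raised, pi/2 = upright. Its underside plane passes through the hinge axis. Starts about upright; the stiff hinge holds it above about 1.0 rad, lower than that it sinks slowly by its own weight, down to -0.38 if unsupported.
- flap_edge (a point): Middle of the flap's free edge (a steel strip 10 mm thick), on its upper face, 229 mm from the hinge axis.
- rest_spot (a point): Point on the counter under the flap's free end (185 mm from the hinge axis, along the stand's -y), where the disc under the flap lies.
- disc_thin: Black round levelling disc fixed to the counter, 60 mm diameter, 8 mm thick; origin at the centre of its underside, on the counter. Of the two discs (8 and 20 mm thick) one lies under the flap's free end, the other stands aside; which one is where varies.
- disc_thick: Black round levelling disc fixed to the counter, 60 mm diameter, 20 mm thick; origin at the centre of its underside, on the counter. Of the two discs (8 and 20 mm thick) one lies under the flap's free end, the other stands aside; which one is where varies.
- leg_a: Loose upright polished-brass shelf leg, 48 mm long, a turned post: foot flange 32 mm diameter and 6 mm high, stem 22 mm diameter, flat cap 26 mm diameter and 4 mm high. Origin at the centre of its underside, z up its axis. One of four look-alikes 48, 60, 72 and 84 mm long. Mass 0.1 to 0.25 kg.
- leg_b: Loose upright polished-brass shelf leg, 60 mm long, a turned post: foot flange 32 mm diameter and 6 mm high, stem 22 mm diameter, flat cap 26 mm diameter and 4 mm high. Origin at the centre of its underside, z up its axis. One of four look-alikes 48, 60, 72 and 84 mm long. Mass 0.1 to 0.25 kg.
- leg_c: Loose upright polished-brass shelf leg, 72 mm long, a turned post: foot flange 32 mm diameter and 6 mm high, stem 22 mm diameter, flat cap 26 mm diameter and 4 mm high. Origin at the centre of its underside, z up its axis. One of four look-alikes 48, 60, 72 and 84 mm long. Mass 0.1 to 0.25 kg.
- leg_d: Loose upright polished-brass shelf leg, 84 mm long, a turned post: foot flange 32 mm diameter and 6 mm high, stem 22 mm diameter, flat cap 26 mm diameter and 4 mm high. Origin at the centre of its underside, z up its axis. One of four look-alikes 48, 60, 72 and 84 mm long. Mass 0.1 to 0.25 kg.
- soap: Amber soap bottle, 64 mm diameter, 150 mm tall, bystander. Origin at the centre of its underside.
- tumbler: White ceramic tumbler, 72 mm across the rim, 100 mm tall, bystander. Origin at the centre of its underside.
- cream: Blue cream jar with white lid, 64 mm diameter, 60 mm tall, bystander. Origin at the centre of its underside.
Things that resemble listed ones, but are neither listed nor needed, are in the scene too. Several things have the shape of the disc_thin; the one meant has the colours described above.

How it is judged:
By the outcome, as a careful person would: the job done as asked, in the order asked, and still so for the second after the job is handed in, with the robot touching nothing.
It also fails if it takes over 59 s, if anything falls off the work surface, if the arm or the gripper's body presses on something with over 40 N, if the wrist force passes 120 N, or if a joint passes its speed limit or range.

## Working session

There is one attempt and no reset: what is moved stays moved. The work goes in short steps, Python scripts to look and compute and a shell command to move; the robot and the scene stay as the last step left them, time stands still between calls to the robot, and variables do not carry over. Pictures are saved under pics/ and viewed, at most 10 in all, crops included, and the job is handed in when it is done.

```bash
mkdir -p pics; cat > h.py <<'E'
import numpy as np,cv2
from rig import status,get_image,spotter
def world(p):
    z=p["z_map"];K=p["K"];v,u=np.mgrid[:384,:512]
    P=np.stack([(u-K[0,2])/K[0,0]*z,(v-K[1,2])/K[1,1]*z,z],-1)
    T=p["world_from_camera"];W=P@T[:3,:3].T+T[:3,3];W[z==0]=np.nan;return W
E
python3 - <<'E'
from h import *
ims=[]
for n in("scene","top"):
    p=get_image(n);W=world(p);np.save(f"{n}.npy",W);cv2.imwrite(f"{n}.png",p["image"][...,::-1]);ims.append(p["image"][...,::-1])
    for t in("stand","flap","disc_thin","leg_a","soap","tumbler","cream"):
        for r in spotter.cut_out(p,t)[:8]:
            m=r["pixels"];w=W[m];w=w[~np.isnan(w[:,0])]
            if len(w): print(n,t,round(r["confidence"],2),r["box"],w.mean(0).round(3),w.min(0).round(3),w.max(0).round(3),np.percentile(w[:,2],95).round(3))
cv2.imwrite("pics/a.png",cv2.resize(np.vstack(ims),None,fx=.78,fy=.78))
for i,n in enumerate(("scene","top")):cv2.imwrite(f"pics/{n}.png",cv2.resize(ims[i],(800,600),interpolation=3))
E
```

```text
scene stand 0.7 [285.6, 6.4, 344.5, 137.0] [0.526 0.267 0.171] [ 0.406  0.24  -0.   ] [0.602 0.496 0.318] 0.309
scene flap 0.95 [293.4, 6.7, 341.1, 106.4] [0.523 0.269 0.219] [ 0.193  0.246 -0.001] [0.589 0.731 0.318] 0.313
scene disc_thin 0.79 [247.8, 143.9, 267.7, 160.1] [0.476 0.092 0.009] [0.449 0.064 0.004] [0.505 0.124 0.014] 0.011
scene disc_thin 0.66 [211.4, 170.3, 240.7, 188.3] [ 0.467 -0.034  0.009] [ 0.436 -0.061 -0.   ] [ 0.495 -0.002  0.014] 0.011
scene disc_thin 0.66 [194.5, 147.8, 218.9, 169.9] [0.378 0.003 0.008] [ 0.34  -0.024 -0.002] [0.407 0.035 0.013] 0.011
scene leg_a 0.9 [130.7, 234.0, 152.6, 262.7] [ 0.451 -0.298  0.048] [ 0.383 -0.313 -0.001] [ 0.464 -0.263  0.088] 0.087
scene leg_a 0.79 [167.7, 219.3, 186.2, 244.3] [ 0.481 -0.221  0.041] [ 0.425 -0.235 -0.001] [ 0.495 -0.18   0.076] 0.075
scene leg_a 0.78 [218.7, 208.4, 231.0, 230.6] [ 0.544 -0.144  0.039] [ 0.502 -0.156 -0.003] [ 0.555 -0.101  0.064] 0.062
scene leg_a 0.58 [115.5, 264.7, 131.9, 285.3] [ 0.456 -0.363  0.032] [ 0.439 -0.376  0.003] [ 0.467 -0.348  0.053] 0.051
scene leg_a 0.39 [262.7, 262.4, 3
[... 1711 characters left out ...]
063
top leg_a 0.48 [205.0, 209.7, 225.3, 232.4] [0.477 0.095 0.008] [ 0.449  0.066 -0.004] [0.507 0.125 0.016] 0.012
top leg_a 0.47 [348.9, 227.3, 367.5, 236.2] [ 0.451 -0.293  0.055] [ 0.435 -0.309 -0.001] [ 0.465 -0.281  0.089] 0.087
top soap 0.97 [213.3, 89.7, 234.8, 122.8] [0.774 0.061 0.095] [ 0.753  0.032 -0.001] [0.851 0.101 0.156] 0.151
top tumbler 0.83 [311.4, 103.0, 339.0, 136.9] [ 0.752 -0.207  0.053] [ 0.711 -0.258 -0.002] [ 0.811 -0.169  0.105] 0.101
top tumbler 0.46 [321.8, 214.6, 336.2, 225.2] [ 0.478 -0.217  0.046] [ 0.463 -0.243 -0.007] [ 0.493 -0.203  0.077] 0.075
top cream 0.9 [158.4, 111.5, 184.2, 133.6] [0.742 0.203 0.05 ] [ 0.715  0.174 -0.001] [0.774 0.248 0.067] 0.064
```

View pics/scene.png

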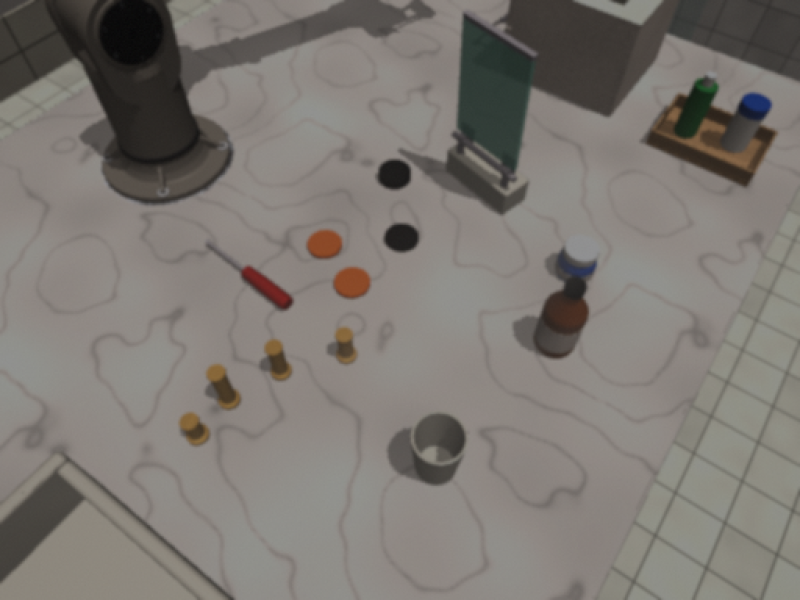

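View pics/top.png

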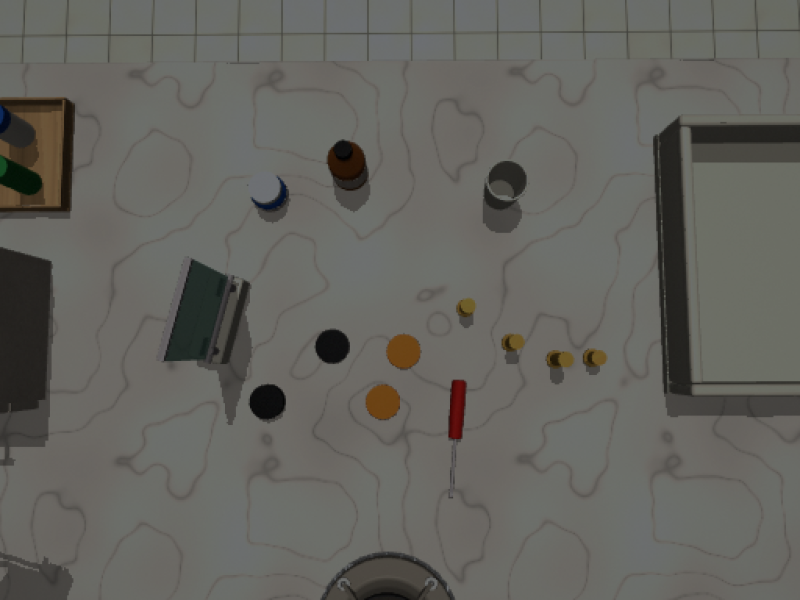

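The pictures show two black discs at scene (395,174) and (401,237), two orange decoys at (324,244) and (352,282), and four legs at (344,345), (278,360), (223,387) and (194,428). The flap is upright at (495,95). Next I'll measure the disc heights, the hinge line and the leg tops.

```bash
python3 - <<'E'
from h import *
for n in("scene","top"):
    W=np.load(n+".npy");im=cv2.imread(n+".png")
    dark=(im.max(2)<50)&(W[...,2]>0.003)&(W[...,2]<.035)&(W[...,0]>.3)&(W[...,0]<.6)&(abs(W[...,1]-.12)<.15)
    k,l,s,c=cv2.connectedComponentsWithStats(dark.astype(np.uint8))
    for i in range(1,k):
        if s[i,4]>60:
            w=W[l==i];print(n,"dark",c[i].round(),s[i,4],((w.max(0)+w.min(0))/2).round(4),(w.max(0)-w.min(0)).round(3),"z med",np.median(w[:,2]).round(4))
    # counter bias near
    m=(abs(W[...,0]-.45)<.1)&(abs(W[...,1]-.1)<.12)&(abs(W[...,2])<.004);print("counter z",np.median(W[m][:,2]).round(4))
    # flap upper band, block top
    for a,b in((.04,.06),(.06,.1),(.12,.18),(.2,.26),(.28,.33)):
        m=(W[...,2]>a)&(W[...,2]<b)&(W[...,0]>.4)&(W[...,0]<.63)&(W[...,1]>.2)&(W[...,1]<.36)
        w=W[m][:,:3];c=w.mean(0);d=np.linalg.svd((w-c)[:,:2],full_matrices=0)[2][0];t=(w-c)[:,:2]@d;q=(w-c)[:,:2]@np.array([-d[1],d[0]])
        print(n,(a,b),len(w),c.round(4),"dir",d.round(3),"t",np.percentile(t,[1,99]).round(3),"q",np.percentile(q,[2,98]).round(3))
    for x,y in((.452,-.297),(.48,-.218),(.543,-.141),(.454,-.36)):
        m=np.hypot(W[...,0]-x,W[...,1]-y)<.025;w=W[m];zt=np.percentile(w[:,2],97)
        t=w[w[:,2]>zt-.005];print(n,"leg",zt.round(4),np.median(t,0).round(4),((t.max(0)+t.min(0))/2).round(4),len(t))
im=cv2.imread("scene.png")
cv2.imwrite("pics/crop.png",cv2.resize(im[90:300,100:380],(800,600),interpolation=3))
E
```

```text
scene dark [252. 111.] 270 [0.3817 0.2035 0.0163] [0.054 0.056 0.017] z med 0.0207
scene dark [257. 152.] 259 [0.4764 0.0923 0.0092] [0.053 0.054 0.009] z med 0.0091
counter z 0.001
scene (0.04, 0.06) 646 [0.5317 0.2725 0.051 ] dir [ 0.988 -0.154] t [-0.083  0.065] q [-0.021  0.038]
scene (0.06, 0.1) 348 [0.5241 0.2707 0.0842] dir [ 0.97  -0.241] t [-0.077  0.07 ] q [-0.006  0.011]
scene (0.12, 0.18) 801 [0.5244 0.2698 0.1507] dir [ 0.971 -0.24 ] t [-0.073  0.065] q [-0.003  0.004]
scene (0.2, 0.26) 976 [0.5236 0.2664 0.2307] dir [ 0.971 -0.24 ] t [-0.073  0.065] q [-0.003  0.004]
scene (0.28, 0.33) 844 [0.5231 0.2643 0.3009] dir [ 0.971 -0.241] t [-0.073  0.065] q [-0.003  0.007]
scene leg 0.0868 [ 0.45   -0.2976  0.0853] [ 0.4492 -0.2973  0.0851] 115
scene leg 0.0747 [ 0.4789 -0.2194  0.0732] [ 0.4785 -0.2194  0.0732] 102
scene leg 0.0623 [ 0.5415 -0.1415  0.061 ] [ 0.5407 -0.1409  0.0608] 98
scene leg 0.0509 [ 0.4528 -0.3619  0.0493] [ 0.4515 -0.3622  0.0492] 123
top dark [153. 201.] 117 [0.5334 0.2562 0.0191] [0.108 0.028 0.032] z med 0.0204
top dark [212. 221.] 362 [0.4761 0.094
[... 216 characters left out ...]
0.073] q [-0.01   0.007]
top (0.06, 0.1) 268 [0.5205 0.2725 0.0851] dir [-0.97   0.243] t [-0.073  0.073] q [-0.005  0.005]
top (0.12, 0.18) 361 [0.5208 0.2718 0.1508] dir [-0.97   0.244] t [-0.068  0.068] q [-0.002  0.002]
top (0.2, 0.26) 458 [0.5193 0.2685 0.2307] dir [-0.97   0.245] t [-0.069  0.068] q [-0.002  0.002]
top (0.28, 0.33) 645 [0.5191 0.2675 0.3059] dir [-0.97   0.245] t [-0.069  0.068] q [-0.007  0.003]
top leg 0.0871 [ 0.4516 -0.2966  0.0849] [ 0.4504 -0.2956  0.0855] 72
top leg 0.0747 [ 0.4805 -0.2174  0.0726] [ 0.4793 -0.2186  0.0734] 73
top leg 0.063 [ 0.5418 -0.139   0.0607] [ 0.5406 -0.1401  0.0623] 62
top leg 0.051 [ 0.4539 -0.3604  0.0489] [ 0.4526 -0.3602  0.0505] 68
```

View pics/crop.png

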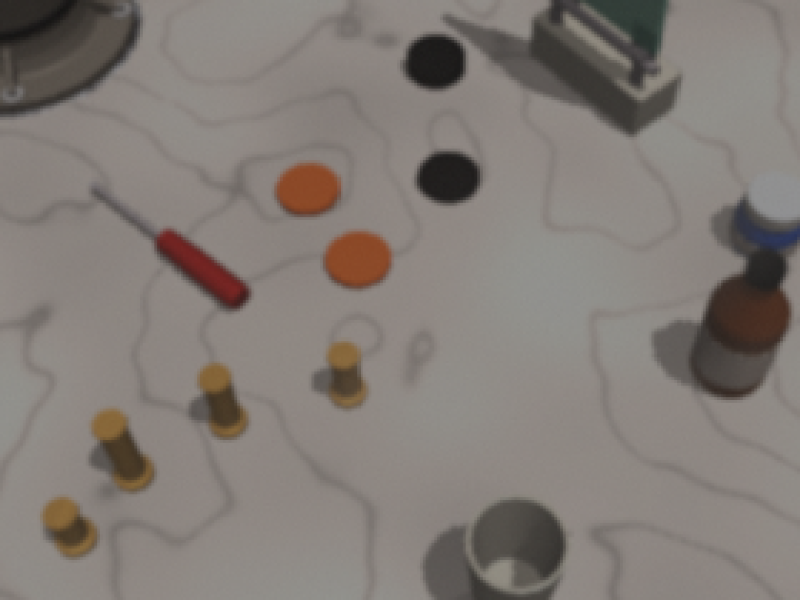

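Thin disc (z≈8.5 mm) is at (0.476,0.094). The hinge middle minus 185 mm predicts (0.4755,0.093), so the thin disc is the one under the flap. It needs the 72 mm leg (leg_c) at (0.479,-0.219), crop pixel (220,400). The look-alikes are at crop (347,375) = 60 mm, (123,450) = 84 mm and (68,525) = 48 mm. The other black disc at crop (435,60) is 20 mm thick and off-axis, and the orange ones are decoys.

I'll raise the tool above the flap top (0.318) first.

```bash
python3 -c "
from h import *
from scipy.spatial.transform import Rotation as R
s=status.sense();q=s['orientation'];print(R.from_quat(q[1:]+q[:1] if isinstance(q,list) else np.r_[q[1:],q[0]]).as_matrix().round(3),s['time_s'],s['tcp_pos'])"
python3 -m handwheel '[{"travel":[0,-10,60],"roll":0,"hand":1},{"travel":[20,-10,60],"roll":0,"hand":1},{"travel":[30,-40,40],"roll":0,"hand":1},{"travel":[30,-50,20],"roll":0,"hand":1},{"travel":[30,-55,0],"roll":0,"hand":1},{"travel":[30,-55,0],"roll":0,"hand":1},{"travel":[30,-55,0],"roll":0,"hand":1},{"travel":[30,-55,0],"roll":0,"hand":1}]'
```

```text
[[-0.956  0.294 -0.   ]
 [ 0.294  0.956  0.   ]
 [ 0.     0.    -1.   ]] 0.8 [0.19864653 0.64512068 0.22269054]
time_s: 1.8
tcp_pos: [0.3979, 0.3148, 0.4006]
orientation: [0.0, 0.149, 0.989, 0.0]
ft_force: [0.7, -0.2, -0.8]
grip_width: 1.0
gripper_force: 0.0
```

```bash
python3 -m handwheel '[{"travel":[20,-50,0],"roll":-0.17,"hand":1},{"travel":[20,-55,0],"roll":-0.17,"hand":1},{"travel":[15,-55,0],"roll":-0.17,"hand":1},{"travel":[10,-55,-10],"roll":-0.17,"hand":1},{"travel":[10,-55,-20],"roll":-0.17,"hand":1},{"travel":[6,-55,-20],"roll":-0.17,"hand":1},{"travel":[0,-55,-20],"roll":-0.17,"hand":1},{"travel":[0,-55,-20],"roll":-0.17,"hand":1}]' && python3 -m handwheel '[{"travel":[0,-50,-20],"roll":-0.16,"hand":1},{"travel":[0,-40,-40],"roll":0,"hand":1},{"travel":[0,0,-60],"roll":0,"hand":1},{"travel":[0,0,0],"roll":0,"hand":1},{"travel":[0,0,0],"roll":0,"hand":1}]' 
python3 - <<'E'
from h import *
from scipy.spatial.transform import Rotation as R
s=status.sense();p=get_image("wrist");q=s['orientation'];T=np.eye(4);T[:3,:3]=R.from_quat(np.r_[q[1:],q[0]]).as_matrix();T[:3,3]=s['tcp_pos']
p["world_from_camera"]=T@p["mount"];W=world(p);print(T.round(3))
cv2.imwrite("pics/w1.png",p["image"][...,::-1])
for r in spotter.cut_out(p,"leg_c"):
    m=r["pixels"];w=W[m];w=w[~np.isnan(w[:,0])];zt=np.percentile(w[:,2],97);t=w[w[:,2]>zt-.005];print(r["confidence"],r["box"],zt,np.median(t,0).round(4),((t.max(0)+t.min(0))/2).round(4))
E
```

```text
time_s: 2.8
tcp_pos: [0.478, -0.1199, 0.31]
orientation: [0.0, 0.739, 0.673, 0.001]
ft_force: [-0.0, 0.4, -0.5]
grip_width: 1.005
gripper_force: 0.0
time_s: 3.42
tcp_pos: [0.4792, -0.2082, 0.192]
orientation: [0.001, 0.789, 0.614, 0.001]
ft_force: [1.0, 0.4, 0.9]
grip_width: 0.998
gripper_force: 0.0
[[ 0.245  0.97   0.002  0.479]
 [ 0.97  -0.245 -0.    -0.208]
 [ 0.     0.002 -1.     0.192]
 [ 0.     0.     0.     1.   ]]
0.8 [259.1, 271.8, 277.3, 290.8] 0.04117009462403951 [ 0.4555 -0.3513  0.0393] [ 0.4549 -0.3528  0.0418]
0.76 [281.5, 98.0, 315.6, 131.2] 0.06202622378183534 [ 0.5411 -0.1399  0.0607] [ 0.5411 -0.1399  0.06  ]
0.74 [242.7, 233.5, 265.4, 281.8] 0.0856476209917391 [ 0.4502 -0.2955  0.0846] [ 0.4501 -0.2962  0.0837]
0.58 [249.6, 172.6, 274.3, 212.4] 0.07373565487099337 [ 0.4797 -0.2175  0.0726] [ 0.4799 -0.2183  0.0719]
```

View pics/w1.png

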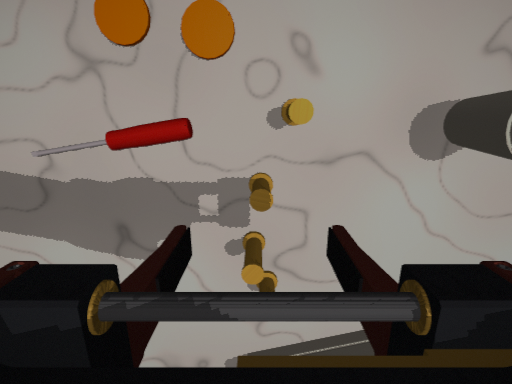

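The wrist view shows leg_c (72 mm) at pixel (261,192), between the 60 mm leg (300,111) and the 84 mm leg (253,258), and the fingers clear both neighbours.

```bash
python3 -m handwheel '[{"travel":[1,-10,-40],"roll":0,"hand":1},{"travel":[0,0,-50],"roll":0,"hand":1},{"travel":[0,0,-50],"roll":0,"hand":1},{"travel":[0,0,-27],"roll":0,"hand":1},{"travel":[0,0,0],"roll":0,"hand":-0.5},{"travel":[0,0,0],"roll":0,"hand":-1},{"travel":[0,0,0],"roll":0,"hand":-1},{"travel":[0,0,0],"roll":0,"hand":-1}]' 20 && python3 -m handwheel '[{"travel":[0,0,0],"roll":0,"hand":-1},{"travel":[0,0,0],"roll":0,"hand":-1},{"travel":[0,0,10],"roll":0,"hand":-1},{"travel":[0,0,20],"roll":0,"hand":-1}]'
```

```text
time_s: 4.53
tcp_pos: [0.48, -0.2182, 0.0244]
orientation: [0.001, 0.789, 0.614, 0.001]
ft_force: [0.8, 0.4, -0.1]
grip_width: 0.583
gripper_force: 0.0
time_s: 5.03
tcp_pos: [0.4784, -0.218, 0.0534]
orientation: [-0.001, 0.789, 0.614, -0.001]
ft_force: [-0.1, 1.0, -1.1]
grip_width: 0.283
gripper_force: 20.0
```

```bash
python3 -m handwheel '[{"travel":[0,0,50],"roll":0,"hand":-1},{"travel":[0,0,30],"roll":0,"hand":-1},{"travel":[0,0,0],"roll":0,"hand":-1}]'
cat >> h.py <<'E'
def wrist():
    from scipy.spatial.transform import Rotation as R
    s=status.sense();p=get_image("wrist");q=s['orientation'];T=np.eye(4);T[:3,:3]=R.from_quat(np.r_[q[1:],q[0]]).as_matrix();T[:3,3]=s['tcp_pos']
    p["world_from_camera"]=T@p["mount"];return p,T
E
python3 - <<'E'
from h import *
p,T=wrist();W=world(p)
a=p["image"][...,::-1]
q=get_image("scene");V=world(q)
for n,w in(("w",W),("s",V)):
    m=np.hypot(w[...,0]-T[0,3],w[...,1]-T[1,3])<.022
    m&=(w[...,2]>.02)&(w[...,2]<T[2,3]+.09);x=w[m];print(n,len(x),x[:,2].min(),x[:,2].max())
i=q["image"][...,::-1][150:300,80:280]
cv2.imwrite("pics/w2.png",np.hstack([cv2.resize(a,(400,300)),cv2.resize(i,(400,300),interpolation=3)]))
E
```

```text
time_s: 5.4
tcp_pos: [0.4806, -0.2187, 0.1355]
orientation: [0.002, 0.789, 0.614, 0.002]
ft_force: [0.4, -0.4, -2.6]
grip_width: 0.28
gripper_force: 20.0
w 6415 0.10820655596472073 0.22554607061117682
s 31 0.10678566692892799 0.14000068571132862
```

View pics/w2.png

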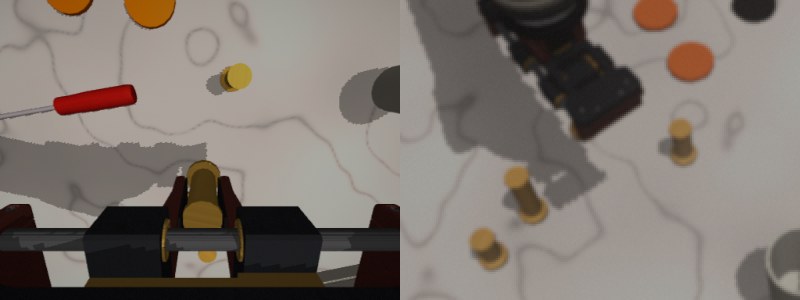

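The leg is in the gripper and upright (left half, about (203,195)), and the neighbours haven't moved. I'll carry it to the disc.

```bash
python3 -m handwheel '[{"travel":[0,30,0],"roll":0,"hand":-1},{"travel":[0,50,0],"roll":0,"hand":-1},{"travel":[-2,55,0],"roll":0,"hand":-1},{"travel":[-2,55,0],"roll":0,"hand":-1},{"travel":[0,55,0],"roll":0,"hand":-1},{"travel":[0,42,0],"roll":0,"hand":-1},{"travel":[0,25,-20],"roll":0,"hand":-1},{"travel":[0,0,-40],"roll":0,"hand":-1}]' && python3 -m handwheel '[{"travel":[0,0,-30],"roll":0,"hand":-1},{"travel":[0,0,0],"roll":0,"hand":-1},{"travel":[0,0,0],"roll":0,"hand":-1}]'
python3 - <<'E'
from h import *
p,T=wrist();W=world(p);print(T[:3,3])
m=np.hypot(W[...,0]-.476,W[...,1]-.0935)<.06
im=p["image"];d=m&(im.max(2)<45)&(W[...,2]<.012)&(W[...,2]>.004);w=W[d];print(d.sum(),w.min(0),w.max(0))
b=(im[...,0]>im[...,2].astype(int)*2)&m;w=W[b];print("brass",w.min(0),w.max(0)); 
for a,c in((.012,.03),(.03,.08),(.08,.1),(.075,.09)):
    x=w[(w[:,2]>a)&(w[:,2]<c)]
    if len(x):print(a,len(x),x.min(0).round(4),x.max(0).round(4),np.median(x,0))
E
```

```text
time_s: 6.5
tcp_pos: [0.4755, 0.0969, 0.0722]
orientation: [-0.0, 0.788, 0.616, 0.001]
ft_force: [0.1, 0.4, -2.0]
grip_width: 0.28
gripper_force: 20.0
time_s: 6.88
tcp_pos: [0.4753, 0.0934, 0.0435]
orientation: [0.0, 0.789, 0.614, -0.0]
ft_force: [0.5, -0.1, -1.0]
grip_width: 0.28
gripper_force: 20.0
[0.47527746 0.09340183 0.04349727]
2253 [0.44667166 0.06783549 0.00406399] [0.50513258 0.12493623 0.01075501]
brass [0.42769147 0.06783549 0.00680019] [0.53543257 0.12842847 0.15723194]
0.012 645 [0.4614 0.0798 0.0157] [0.4925 0.1082 0.03  ] [0.47949735 0.10213574 0.02370951]
0.03 1929 [0.4583 0.0818 0.0301] [0.5    0.1089 0.08  ] [0.47935787 0.10173382 0.06193085]
0.08 2436 [0.4564 0.0834 0.08  ] [0.5013 0.1094 0.1   ] [0.47705659 0.09869246 0.08837333]
0.075 2365 [0.4566 0.0834 0.075 ] [0.5012 0.1093 0.09  ] [0.47719665 0.09851367 0.0880893 ]
```

```bash
python3 -m handwheel '[{"travel":[0,1,-4],"roll":0,"hand":-1},{"travel":[0,0,-2],"roll":0,"hand":-1},{"travel":[0,0,-1],"roll":0,"hand":-1},{"travel":[0,0,0],"roll":0,"hand":-1}]'; python3 -m handwheel '[{"travel":[0,0,-1],"roll":0,"hand":-1},{"travel":[0,0,0],"roll":0,"hand":-1}]'
```

```text
time_s: 7.42
tcp_pos: [0.4752, 0.0948, 0.0363]
orientation: [-0.0, 0.789, 0.614, 0.0]
ft_force: [0.2, -0.0, -0.9]
grip_width: 0.277
gripper_force: 20.0
time_s: 7.68
tcp_pos: [0.4759, 0.0949, 0.0358]
orientation: [0.0, 0.789, 0.614, 0.001]
ft_force: [-0.4, -0.3, 4.8]
grip_width: 0.282
gripper_force: 20.0
```

Contact. Release and rise.

```bash
python3 -m handwheel '[{"travel":[0,0,0],"roll":0,"hand":-0.3},{"travel":[0,0,0],"roll":0,"hand":0},{"travel":[0,0,0],"roll":0,"hand":0.4},{"travel":[0,0,0],"roll":0,"hand":0.4},{"travel":[0,0,20],"roll":0,"hand":0.4},{"travel":[0,0,50],"roll":0,"hand":0.4},{"travel":[0,-10,60],"roll":0,"hand":0.4},{"travel":[0,-10,60],"roll":0,"hand":0.4}]' && python3 -m handwheel '[{"travel":[0,-20,60],"roll":0,"hand":0},{"travel":[0,-20,60],"roll":0,"hand":-1},{"travel":[0,0,50],"roll":0,"hand":-1},{"travel":[0,0,0],"roll":0,"hand":-1}]'
python3 - <<'E'
from h import *
ps=[get_image("top"),get_image("scene")];
p,T=wrist();ps.append(p);print(T[:3,3])
for p in ps:
    W=world(p)
    m=np.hypot(W[...,0]-.476,W[...,1]-.0945)<.03
    for a,c in((.005,.011),(.076,.1),):
        x=W[m&(W[...,2]>a)&(W[...,2]<c)]
        if len(x):print(a,len(x),((x.max(0)+x.min(0))/2).round(4),np.median(x,0).round(4))
cv2.imwrite("pics/s2.png",np.hstack([cv2.resize(ps[1]["image"][...,::-1][:240,150:470],(400,300)),cv2.resize(p["image"][...,::-1],(400,300))]))
E
```

```text
time_s: 8.68
tcp_pos: [0.4748, 0.0744, 0.2268]
orientation: [0.0, 0.789, 0.614, -0.0]
ft_force: [0.8, 0.7, 0.3]
grip_width: 0.699
gripper_force: 0.0
time_s: 9.18
tcp_pos: [0.4769, 0.0351, 0.3972]
orientation: [0.0, 0.789, 0.614, 0.004]
ft_force: [-0.1, 0.2, -1.0]
grip_width: 0.289
gripper_force: 0.0
[0.47493474 0.03539193 0.39343064]
0.005 161 [0.476  0.0939 0.0081] [0.4856 0.0872 0.0089]
0.076 70 [0.4764 0.0935 0.0805] [0.4767 0.0922 0.0807]
0.005 523 [0.4758 0.0951 0.0085] [0.4755 0.0978 0.0086]
0.076 190 [0.4769 0.0936 0.0806] [0.477  0.0935 0.0805]
```

View pics/s2.png

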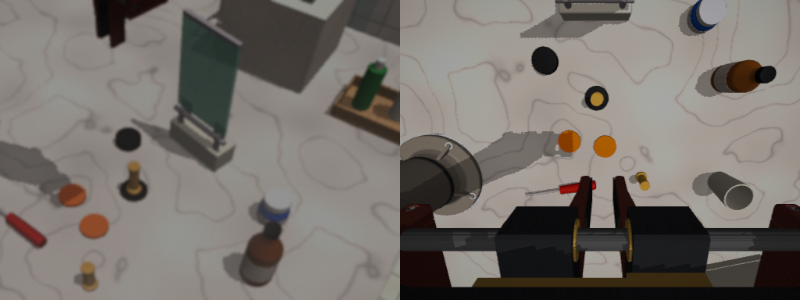

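The leg stands upright in the middle of the disc (right half (597,98), cap top z 0.0805). Next I pass over the flap, drop behind it with the fingers shut, and push it over.

```bash
python3 -m handwheel '[{"travel":[5,20,15],"roll":0,"hand":-1},{"travel":[10,50,0],"roll":0,"hand":-1},{"travel":[12,55,0],"roll":0,"hand":-1},{"travel":[12,55,0],"roll":0,"hand":-1},{"travel":[12,55,0],"roll":0,"hand":-1},{"travel":[6,45,0],"roll":0,"hand":-1},{"travel":[0,0,-20],"roll":0,"hand":-1},{"travel":[0,0,0],"roll":0,"hand":-1}]' && python3 -m handwheel '[{"travel":[0,3,-40],"roll":0,"hand":-1},{"travel":[0,0,-50],"roll":0,"hand":-1},{"travel":[0,0,-35],"roll":0,"hand":-1},{"travel":[0,0,0],"roll":0,"hand":-1}]'
```

```text
time_s: 10.32
tcp_pos: [0.5309, 0.315, 0.3853]
orientation: [0.0, 0.789, 0.614, -0.003]
ft_force: [-0.6, -0.2, -0.3]
grip_width: 0.005
gripper_force: 0.0
time_s: 10.82
tcp_pos: [0.5307, 0.3167, 0.2616]
orientation: [0.0, 0.79, 0.614, -0.003]
ft_force: [1.3, -0.1, -0.0]
grip_width: 0.008
gripper_force: 0.0
```

```bash
python3 -m handwheel '[{"travel":[-5,-19,0],"roll":0,"hand":-1},{"travel":[-3,-12,0],"roll":0,"hand":-1},{"travel":[-3,-12,0],"roll":0,"hand":-1},{"travel":[-3,-12,-1],"roll":0,"hand":-1}]'; python3 -m handwheel '[{"travel":[-3,-12,-2],"roll":0,"hand":-1},{"travel":[-3,-12,-2],"roll":0,"hand":-1},{"travel":[-3,-12,-3],"roll":0,"hand":-1}]'; python3 - <<'E'
from h import *
p=get_image("scene");W=world(p)
r=spotter.cut_out(p,"flap")[0];w=W[r["pixels"]];H=np.array([.521,.271])
d=-(w[:,:2]-H)@np.array([.243,.97]);z=w[:,2]-.08;k=(z>.06);print(r["confidence"],np.polyfit(z[k],d[k],1),np.median(np.arctan2(z[k],d[k])),z.max())
E
```

```text
time_s: 11.32
tcp_pos: [0.519, 0.2631, 0.2642]
orientation: [-0.0, 0.789, 0.614, 0.002]
ft_force: [1.9, 1.6, 2.1]
grip_width: 0.004
gripper_force: 1.4
time_s: 11.7
tcp_pos: [0.5086, 0.2265, 0.2553]
orientation: [-0.0, 0.789, 0.614, -0.0]
ft_force: [1.9, 2.4, -0.0]
grip_width: 0.001
gripper_force: 1.0
0.68 [ 0.38185293 -0.00158339] 1.212788966408624 nan
```

Flap is at about 1.21 rad, so I continue.

```bash
python3 -m handwheel '[{"travel":[-2,-10,-3],"roll":0,"hand":-1},{"travel":[-2,-10,-3],"roll":0,"hand":-1},{"travel":[-2,-10,-4],"roll":0,"hand":-1},{"travel":[-2,-8,-4],"roll":0,"hand":-1},{"travel":[0,0,0],"roll":0,"hand":-1}]'
cat >> h.py <<'E'
def flap():
    p=get_image("scene");W=world(p);r=spotter.cut_out(p,"flap")
    if not r: print("none");return p
    r=r[0];w=W[r["pixels"]];H=np.array([.521,.271])
    d=-(w[:,:2]-H)@np.array([.243,.97]);z=w[:,2]-.08;a=np.arctan2(z,d);k=(np.hypot(d,z)>.06)&(np.hypot(d,z)<.25)
    print(status.sense()["time_s"],r["confidence"],k.sum(),"ang",np.median(a[k]));return p
E
python3 -c "
from h import *
flap()"
```

```text
time_s: 12.42
tcp_pos: [0.5009, 0.1879, 0.2415]
orientation: [0.0, 0.79, 0.614, -0.001]
ft_force: [-0.7, -1.0, -0.6]
grip_width: 0.002
gripper_force: 0.0
12.525 0.97 793 ang 0.9744403360695908
```

Contact is lost, so it's sinking by itself. I'll watch its speed.

```bash
python3 -m handwheel '[{"travel":[0,0,0],"roll":0,"hand":-1}]' >/dev/null; python3 -c "
from h import *
flap()"; python3 -m handwheel '[{"travel":[0,0,0],"roll":0,"hand":-1},{"travel":[0,0,0],"roll":0,"hand":-1}]'>/dev/null; python3 -c "
from h import *
flap()"
```

```text
12.75 0.66 663 ang 0.9444619879195129
13.1 0.91 364 ang 0.886409958030123
```

It sinks at about 0.15 rad/s, which is gentle. I'll retreat upward and let it settle.

```bash
python3 -m handwheel '[{"travel":[0,10,30],"roll":0,"hand":-1},{"travel":[0,30,40],"roll":0,"hand":-1},{"travel":[0,40,30],"roll":0,"hand":-1},{"travel":[0,40,0],"roll":0,"hand":-1},{"travel":[0,0,0],"roll":0,"hand":-1},{"travel":[0,0,0],"roll":0,"hand":-1},{"travel":[0,0,0],"roll":0,"hand":-1},{"travel":[0,0,0],"roll":0,"hand":-1}]'; python3 -c "
from h import *
flap()";python3 -m handwheel '[{"travel":[0,0,0]},{"travel":[0,0,0]},{"travel":[0,0,0]},{"travel":[0,0,0]},{"travel":[0,0,0]},{"travel":[0,0,0]},{"travel":[0,0,0]},{"travel":[0,0,0]}]' | head -3; python3 -c "
from h import *
flap()"
```

```text
time_s: 14.1
tcp_pos: [0.5015, 0.3082, 0.342]
orientation: [-0.0, 0.79, 0.614, 0.0]
ft_force: [-0.0, -0.4, -0.1]
grip_width: 0.008
gripper_force: 0.0
14.2 0.78 2142 ang 0.4352330201128517
nonevalidation failed for argument at $[0]...
```

```bash
for i in 1 2; do python3 -m handwheel '[{"travel":[0,0,0],"roll":0,"hand":-1},{"travel":[0,0,0],"roll":0,"hand":-1},{"travel":[0,0,0],"roll":0,"hand":-1},{"travel":[0,0,0],"roll":0,"hand":-1},{"travel":[0,0,0],"roll":0,"hand":-1},{"travel":[0,0,0],"roll":0,"hand":-1},{"travel":[0,0,0],"roll":0,"hand":-1},{"travel":[0,0,0],"roll":0,"hand":-1}]' >/dev/null; python3 -c "
from h import *
p=flap();W=world(p);m=(np.hypot(W[...,0]-.476,W[...,1]-.0945)<.05)&(W[...,2]>.07);print(np.median(W[m],0))
cv2.imwrite('pics/f$i.png',cv2.resize(p['image'][...,::-1][:300,150:470],(640,600)))
"; done
```

```text
15.4 0.67 2765 ang 0.059887162556257666
[0.47645594 0.09341512 0.08922293]
16.5 0.79 2911 ang 0.05804726150027605
[0.47665604 0.09382589 0.08908512]
```

View pics/f2.png

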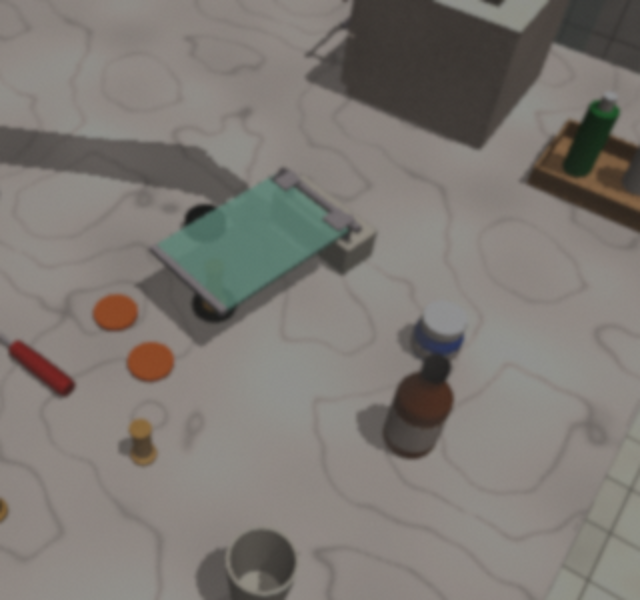

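The flap lies level on the leg: its upper face is at z 0.089 (88 mm expected plus about 1 mm camera bias), and the reading is steady. The free edge is near (195,275), the bystanders haven't moved and the robot is clear.

```bash
python3 -c "
from rig import manip
print(manip.close_job())"
```

```text
the job is handed in; nothing more can be done
None
```

The 72 mm leg (leg_c) stands upright in the middle of the thin black disc, the flap was swung down gently and measured level on it, the soap, tumbler and cream jar look unmoved, and the job was handed in at about 16.5 s; the hand-in call returned no verdict.

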